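# Offer the clementine dish across the kitchen island

## Task

Pick the orange clementine out of its little grey bowl and set it down gently in the middle of the blue two-handled dish. Then take the dish by one of its handles, lift it straight up clear of the counter, and turn it a quarter turn in the air so that its free handle points across the place mat to the guest's side (away from the robot), keeping it level all the while so that the clementine stays in the middle. Finish while still holding it out like that by the handle on the robot's side: level, square to the mat, over the middle of the mat and about a hand's breadth (10 cm) above it; leave the lime and its bowl, the pepper mill and the tumbler alone.

Things in the scene. Friction and masses are not known exactly. Their poses are not given: they have to be found in the camera images.
- clementine: orange ball, diameter 54 mm, about 75 g, with a small green stalk mark (no bump); starts resting in bowl_a (not quite centred perhaps), its centre about 32 mm above the counter. Origin at its centre; its axes turn as it rolls. It is loose and rolls, but settles quickly.
- bowl_a: small low grey stoneware bowl, rim diameter 80 mm, height 18 mm, inner floor 5 mm up, about 120 g, loose on the counter; holds the clementine. Origin at the centre of its underside.
- bowl_b: bowl like bowl_a that holds the lime; a bystander. The two bowls may be in either of two places. Origin at the centre of its underside.
- lime: green ball, diameter 46 mm, in bowl_b; a bystander. Origin at its centre.
- dish: round blue dish, 170 mm across, 32 mm high, about 250 g, loose; foot 92 mm across. Inside: flat well of radius 14 mm, 5 mm up; gentle 8.5 degree slope to 13 mm up at radius 66 mm; steep rim to radius 80 mm. A ball set within 30 mm of the middle rolls into the well. Origin: centre of underside, z up; handles along its +x and -x. Starts crosswise: its x points to the robot's left within 20 degrees.
- handle_a (a point): middle of the black handle on the dish's +x side, 110 mm from its centre, 26 mm above its underside; axes as the dish's. A level straight bar from radius 80 to 140 mm, 20 mm wide (dish y), 16 mm high (18 to 34 mm above the underside), free air below and at both sides. Held here, 2.5 to 4 N of dish and fruit hang 110 mm away, so a weak grip lets the dish sag: grip firmly (near 100 N).
- handle_b (a point): middle of the black handle on the dish's -x side, 110 mm from its centre, 26 mm above its underside; axes as the dish's. A level straight bar from radius 80 to 140 mm, 20 mm wide (dish y), 16 mm high (18 to 34 mm above the underside), free air below and at both sides. Held here, 2.5 to 4 N of dish and fruit hang 110 mm away, so a weak grip lets the dish sag: grip firmly (near 100 N).
- mat: cork place mat fixed on the counter, 260 mm (its x) by 340 mm (its y) and 3 mm thick, with a flat fork and knife lying along its two short sides (look only, 5 mm high at most). Origin at the centre of its underside; its +x axis points to the guest, away from the robot, within 15 degrees of the world's x.
- tumbler: clear glass tumbler, 72 mm across the top, 95 mm high, standing just beyond the mat's +y side; a bystander. Origin at the centre of its underside.
- mill: dark wooden pepper mill, 54 mm across, 150 mm high; a bystander standing farther out than the dish. Origin at the centre of its underside.
Mind the look-alikes: they are no part of the job. What is meant by the clementine is not black, and is the larger of those in its own colour.

How it is judged:
By the outcome, as a careful person would: the job done as asked, in the order asked, and still so for the second after the job is handed in, while the arm keeps its last pose, push and grip.
It also fails if it takes over 58 s, if anything falls off the work surface, if the arm or the gripper's body presses on something with over 40 N, if the wrist force passes 120 N, or if a joint passes its speed limit or range.

## Robot

A 7-joint arm with a two-finger parallel gripper is mounted at the origin on the work surface. World frame = base frame: x ahead of the robot, y to its left, z up, the work surface at z = 0. Lengths are in m, angles in degrees, forces in N, time in s.
With the tool pointing down it reaches from about 0.425 to 0.8 m from the base axis. Payload 8.3 kg.
Tool frame: the origin (TCP) lies between the finger pads; the fingertips stand env.tcp_to_tips ahead of it and the grasp point (between the pads) lies 2 mm behind it (env.tcp_to_tips is the distance from the TCP to the fingertips, in m); z points along the fingers, y is the line along which they close (so a half turn about z gives the same grasp; the last joint's range is limited). The gripper opens to 85 mm and grips with 20 to 120 N. Pads are 22 mm wide; open, the fingers measure 114 mm over their backs; the gripper's body (76 mm by 85 mm) begins 54 mm behind the grasp point. The pads swing forward as they close: fully open they stand 13 mm farther back than shut.
Start: joints at [-69.379, 21.967, 0.94, 78.501, -0.361, 79.538, -2.664], TCP at [0.256, 0.57, 0.248] pointing down, gripper open.
Joint ranges: [-169.22, 169.22], [-14.56, 117.87], [-87.37, 89.26], [10.42, 133.3], [-82.24, 262.24], [0.94, 117.77], [-172.7, 172.7]. Speed limits (degrees/s): [136.94, 136.94, 172.46, 172.46, 180, 180, 180].

## Interface

Orientations are given as a 3x3 rotation matrix whose columns are the frame's x, y, z axes.
In Python, from workcell import env, viewer gives the robot as it stands.
- The arm moves only by the tool step_arm, never from a script. Its argument "series" is a list that holds one entry, the list of rows, each a list of 6 numbers: the shift along the world's x, y, z in m, then the turn, a rotation vector about the world's x, y, z in degrees. In form: [[[tx, ty, tz, ax, ay, az], ...]]. A call has 1 to 20 rows; each row shifts and turns the commanded pose from where the row before left it; what a row does not reach is not made up. A row lasts 1/8 s, in which the tool goes at most 62.5 mm and 10.7 degrees, less where a joint would pass 70% of its speed; a pose out of reach is approached as far as the arm can. A call with a gripper value outside its range is refused whole. "grip" is the finger opening in m, from 0 to 0.0854, set as the call begins (left out, the last holds). The fingers move at their own pace and stop on an object; "newtons" is the grip in N (left out, the last holds). Time passes only in rows, so rows that do not move let the fingers close. It gives the time, the measured TCP pose, the force, the opening and the grip force at its end, in the units of the state.
- env.sense(): the state, without advancing time (a new reading comes with each control period).
- viewer.read_camera(name): name is "side" or "top"; returns a dict with "pixels" (420x560x3 uint8, red, green, blue), "fx", "fy", "cx", "cy" (pixels), "k1" (the pictures are not rectified: a ray, as slopes to the right and down, at radius r is drawn at 1 + k1 r^2 times it, then the intrinsics apply), "R" (3x3) and "t" (3): a world point X has camera coordinates R X + t. Camera axes: x right, y down, z forward; pixel columns grow to the right and rows downward; lengths in m; the calibration is good to about 2 mm. A picture is of the moment at which its call begins. There is no depth.
- env.job_done(): hands the job in; it is judged then, once.
The state is a dict: "time": time; "joints": joint angles; "dq": joint speeds; "joint_efforts": joint torques, N m; "eef_pos": TCP position; "tcp_rot": TCP orientation; "contact_force": force on the tool from outside, world axes, zero at the start; "moment": the same for the moment, N m; "width": opening from 0.0 (shut) to 1.0 (fully open); "gripper_force": force on a finger pad.
Only numpy, scipy, OpenCV 4.12 (cv2) and the standard library are available. Lean on these libraries where they do the work, as an engineer would, in place of code of your own. Each camera call takes 0.05 s, during which the arm holds its last target. There are 200 camera calls.

## Working session

There is one attempt and no reset: what is moved stays moved. The work goes in short steps, Python scripts to look and compute and a tool call to move; the robot and the scene stay as the last step left them, time stands still between calls to the robot, and variables do not carry over. Pictures are saved under pics/ and viewed, at most 10 in all, crops included, and the job is handed in when it is done.

Besides the shell and the picture viewer there is one more tool, called after "Request:" by a JSON object that holds its "api" and its "payload". step_arm: Moves the arm, as the interface text tells. Its arguments: {"type":"object","properties":{"series":{"type":"array"},"grip":{"type":"number"},"newtons":{"type":"number"}},"required":["series"]}

```bash
mkdir -p pics; ls
python3 - <<'E'
from workcell import env, viewer
import cv2, pickle
d={}
for n in("side","top"):
    c=viewer.read_camera(n); d[n]=c
    cv2.imwrite(f"pics/{n}0.png",c["pixels"][:,:,::-1])
    print(n,c["fx"],c["cx"],c["cy"],c["k1"],c["R"],c["t"])
pickle.dump(d,open("c0.pkl","wb"))
print(env.sense(),env.tcp_to_tips)
E
```

```text
pics
side 383.15254866488533 279.48331014458034 211.40451015585415 -0.10012292067424272 [[ 0.8311777  -0.55569442 -0.018637  ]
 [-0.31060715 -0.43626608 -0.8445088 ]
 [ 0.46115814  0.70772566 -0.5352173 ]] [-0.41625056  0.23516394  0.93723477]
top 502.44467807937855 281.86835360954444 200.27255973878846 -0.09332682689836513 [[-2.49095492e-02 -9.99687356e-01 -2.16893848e-03]
 [-9.93440285e-01  2.49959893e-02 -1.11586744e-01]
 [ 1.11606072e-01 -6.24864631e-04 -9.93752330e-01]] [0.07201813 0.52431719 1.54329878]
{'time': 0.1, 'joints': array([-69.38033892,  22.01066468,   0.94004977,  78.5549664 ,
        -0.36032024,  79.53807192,  -2.66263326]), 'dq': array([-0.09281889, -0.04566964,  0.00541392, -0.18759435, -0.05055196,
       -0.0164766 ,  0.05212589]), 'joint_efforts': array([ 2.77641462e-03, -6.29127359e+01,  8.47677346e-01, -3.72763002e+01,
        1.68761885e-02,  1.03041102e-02, -6.96500751e-05]), 'eef_pos': array([0.25624884, 0.56959201, 0.24737913]), 'tcp_rot': array([[-9.11977782e-01,  4.10239036e-01, -6.77672679e-04],
       [ 4.10239593e-01,  9.11976337e-01, -1.62428621e-03],
       [-4.83241620e-05, -1.75932110e-03, -9.99998451e-01]]), 'contact_force': array([-0.30789518,  0.22004523, -0.3363849 ]), 'moment': array([0.04143998, 0.01460601, 0.0098281 ]), 'gripper_force': 0.0, 'width': 0.999253194178248} 0.017
```

View pics/top0.png

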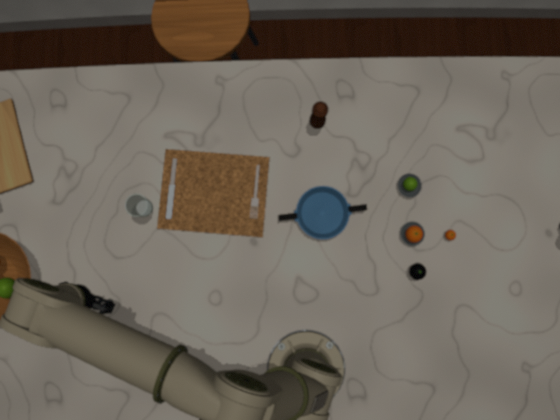

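View pics/side0.png

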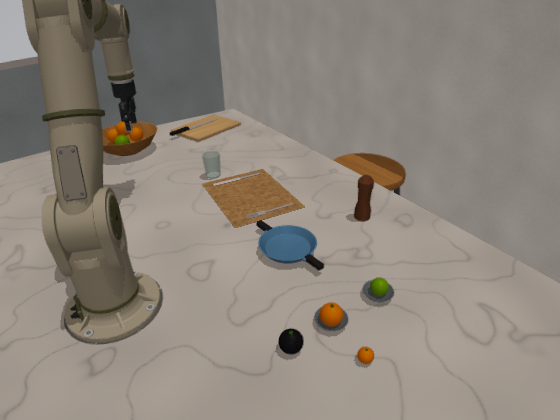

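The top picture shows these candidates for the clementine:
- orange ball in the grey bowl at (414,233)
- smaller loose orange at (450,235)
- black ball at (417,271)
- lime in the other bowl at (410,184)
- oranges in the fruit basket at the far left, about (5,270)

By the description it is the bowl one at (414,233); in the side view that is (331,315). The dish is at (323,212), the mat at (214,193), the mill at (318,115) and the tumbler at (140,207). Next I check the choice in a close crop and measure.

```bash
cat > h.py <<'E'
import numpy as np, cv2
def ray(c,p):
    K=np.array([[c["fx"],0,c["cx"]],[0,c["fy"],c["cy"]],[0,0,1]])
    u=cv2.undistortPoints(np.array(p,float).reshape(-1,1,2),K,np.array([c["k1"],0,0,0]),None,None,None).reshape(-1,2)
    R=np.array(c["R"]);d=np.c_[u,np.ones(len(u))]@R
    return -R.T@np.array(c["t"]),d
def onz(c,p,z):
    o,d=ray(c,p); return o+d*((z-o[2])/d[:,2])[:,None]
def tri(cs,ps):
    A=np.zeros((3,3));b=np.zeros(3)
    for c,p in zip(cs,ps):
        o,d=ray(c,[p]);d=d[0]/np.linalg.norm(d[0]);M=np.eye(3)-np.outer(d,d);A+=M;b+=M@o
    return np.linalg.solve(A,b)
def seg(c,lo,hi,box,keep=True):
    x0,y0,x1,y1=box;h=cv2.cvtColor(np.ascontiguousarray(c["pixels"]),cv2.COLOR_RGB2HSV)
    m=cv2.inRange(h,np.array(lo),np.array(hi));k=np.zeros_like(m);k[y0:y1,x0:x1]=m[y0:y1,x0:x1]
    if keep:
        n,l,s,_=cv2.connectedComponentsWithStats(k); k=(l==1+np.argmax(s[1:,4])).astype(np.uint8)*255
    return k
def cen(m):
    y,x=np.nonzero(m);return np.array([x.mean(),y.mean()]),len(x)
E
python3 - <<'E'
import pickle
from h import *
d=pickle.load(open("c0.pkl","rb"));t,s=d["top"],d["side"]
O=((3,150,60),(17,255,255))
a,na=cen(seg(t,*O,(398,218,432,250)));b,nb=cen(seg(s,*O,(310,295,350,335)))
print("clem",a,na,b,nb,tri([t,s],[a,b]),onz(t,[a],.032),onz(s,[b],.032))
# bowl: dark grey outline in top
B=((95,100,30),(118,255,255))
m=seg(t,*B,(285,175,365,250));e,n=cen(m);print("dish",e,n,onz(t,[e],.03)); (cc,ax,an)=cv2.fitEllipse(max(cv2.findContours(m,0,1)[0],key=len));print(cc,ax,onz(t,[cc],.030))
ms=seg(s,*B,(250,220,325,275));(cs,ax,an)=cv2.fitEllipse(max(cv2.findContours(ms,0,1)[0],key=len));print("side ell",cs,ax,onz(s,[cs],.03))
D=((0,0,0),(180,255,45))
for box in((274,205,298,225),(348,200,370,218)):
    m=seg(t,*D,box);p,n=cen(m);print("handle",p,n,onz(t,[p],.034))
M=seg(t,(5,70,50),(20,255,255),(150,140,280,245));M=cv2.morphologyEx(M,cv2.MORPH_CLOSE,np.ones((9,9)))
r=cv2.minAreaRect(max(cv2.findContours(M,0,1)[0],key=len));bp=cv2.boxPoints(r);w=onz(t,bp,.003);print("mat",w,w.mean(0));print([np.linalg.norm(w[i]-w[i-1]) for i in range(4)])
for n,p,z in(("mill",(318,122),0),("tumbler",(134,206),0),("black",(417,271),.025),("small",(450,235),.02),("lime",(410,184),.03)):print(n,onz(t,[p],z))
c1=cv2.resize(t["pixels"][160:290,270:470],None,fx=3.9,fy=3.9,interpolation=cv2.INTER_CUBIC)
cv2.imwrite("pics/crop.png",np.clip(c1[:,:,::-1].astype(float)*1.8,0,255))
E
```

```text
clem [413.77027027 233.72522523] 222 [330.88516746 314.59808612] 418 [ 0.40939327 -0.34967599  0.03131227] [[ 0.4102629 -0.350115   0.032    ]] [[ 0.40794834 -0.34968862  0.032     ]]
dish [322.29583533 212.21110579] 2089 [[ 0.48521931 -0.06637538  0.03      ]]
(322.26776123046875, 212.22238159179688) (49.75069046020508, 51.92316818237305) [[ 0.48518623 -0.06628648  0.03      ]]
side ell (287.15179443359375, 243.42889404296875) (36.03993606567383, 56.87424087524414) [[ 0.48054744 -0.07067976  0.03      ]]
handle [287.49411765 216.52941176] 85 [[0.47414175 0.04265127 0.034     ]]
handle [357.075 207.975] 80 [[ 0.4953528  -0.17518473  0.034     ]]
mat [[0.44968369 0.45970449 0.003     ]
 [0.70985294 0.43883708 0.003     ]
 [0.67134526 0.09660699 0.003     ]
 [0.41391898 0.12344517 0.003     ]] [0.56120022 0.27964843 0.003     ]
[np.float64(0.3381559408296645), np.float64(0.2610047657914887), np.float64(0.3443897132671679), np.float64(0.25882151440001183)]
mill [[ 0.78256008 -0.06508512  0.        ]]
tumbler [[0.52269723 0.53433512 0.        ]]
black [[ 0.29421814 -0.35643795  0.025     ]]
small [[ 0.40335843 -0.46907583  0.02      ]]
lime [[ 0.56741429 -0.34698532  0.03      ]][ WARN:0@0.101] global loadsave.cpp:1063 imwrite_ Unsupported depth image for selected encoder is fallbacked to CV_8U.
```

View pics/crop.png

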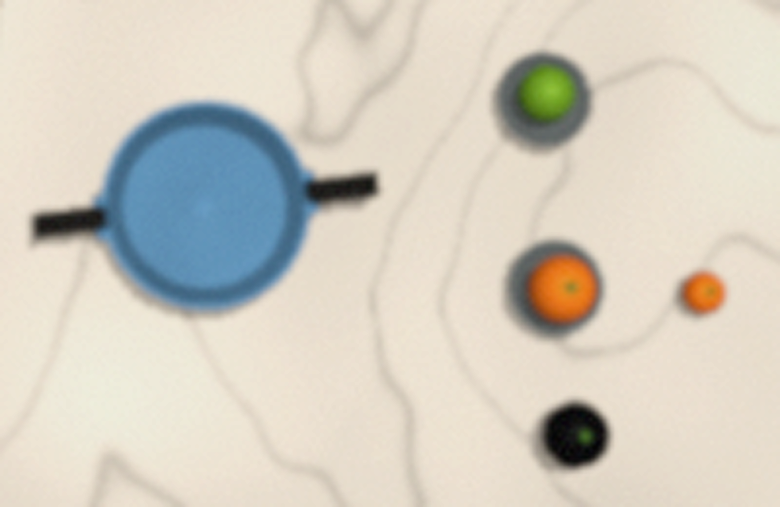

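The crop shows the larger orange ball with its stalk mark sitting in the grey bowl at crop (563,288). The smaller orange at (703,292) and the black ball at (575,434) are look-alikes, so the choice is confirmed. Now the arc over to the clementine.

Request:
{"api": "step_arm", "payload": {"series": [[[0.04,-0.04,0,0,0,-5.3],[0.04,-0.04,0,0,0,-5.3],[0.04,-0.04,0,0,0,-5.3],[0.04,-0.04,0,0,0,-5.3],[0.04,-0.04,0,0,0,-5.3],[0.017,-0.05,0,0,0,-5.3],[0.017,-0.05,0,0,0,-5.3],[0.017,-0.05,0,0,0,-5.3],[0.017,-0.05,0,0,0,-5.3],[0.017,-0.05,0,0,0,-5.3],[0,-0.05,0,0,0,-5.3],[0,-0.05,0,0,0,-5.3],[0,-0.05,0,0,0,-5.3],[0,-0.05,0,0,0,-5.3],[0,-0.05,0,0,0,-5.3],[-0.0263,-0.044,0,0,0,-5.3],[-0.0263,-0.044,0,0,0,-5.3],[-0.0263,-0.044,0,0,0,-5.3],[-0.0263,-0.044,0,0,0,-5.3],[-0.0263,-0.044,0,0,0,-5.3]]], "grip": 0.0854, "newtons": 30}}

```text
time: 2.6
eef_pos: [0.4088, -0.351, 0.2481]
tcp_rot: [[0.648, 0.762, -0.0], [0.762, -0.648, 0.001], [0.0, -0.0, -1.0]]
contact_force: [0.3, -0.3, -0.9]
width: 1.004
gripper_force: 0.0
```

Request:
{"api": "step_arm", "payload": {"series": [[[0.0005,0.001,-0.04,0,0,0],[0,0,-0.05,0,0,0],[0,0,-0.05,0,0,0],[0,0,-0.028,0,0,0],[0,0,0,0,0,0],[0,0,0,0,0,0]]]}}

```text
time: 3.35
eef_pos: [0.4108, -0.3497, 0.0814]
tcp_rot: [[0.646, 0.763, 0.001], [0.763, -0.646, -0.001], [-0.0, 0.001, -1.0]]
contact_force: [-0.0, 0.5, 0.9]
width: 1.002
gripper_force: 0.0
```

Run:
```python
from workcell import env, viewer
import cv2, pickle
from h import *
s=viewer.read_camera("side")
c=cv2.resize(np.ascontiguousarray(s["pixels"][215:365,250:450]),None,fx=3.9,fy=3.9,interpolation=cv2.INTER_CUBIC)
cv2.imwrite("pics/g1.png",np.clip(c[:,:,::-1]*1.5,0,255).astype(np.uint8))
t=viewer.read_camera("top");pickle.dump(dict(top=t,side=s),open("c1.pkl","wb"))
S=env.sense();print(S["eef_pos"])
R=S["tcp_rot"]
for o in(.0425,-.0425):
  for k in (.004,.017):
    X=S["eef_pos"]+R[:,1]*o+R[:,2]*k; X=s["R"]@X+s["t"]; u=X[:2]/X[2]; u*=1+s["k1"]*(u@u); print(o,k,(u*s["fx"]+[s["cx"],s["cy"]]-[250,215])*3.9)
M=seg(t,(5,70,50),(20,255,255),(150,140,280,245));M=cv2.morphologyEx(M,cv2.MORPH_CLOSE,np.ones((9,9)))
q=cv2.approxPolyDP(cv2.convexHull(max(cv2.findContours(M,0,1)[0],key=len)),6,True).reshape(-1,2);w=onz(t,q,.003);print(q,w,w.mean(0))
```

```text
[ 0.41125344 -0.3497583   0.08190595]
0.0425 0.004 [400.56174701 334.29517613]
0.0425 0.017 [398.54365493 350.57236205]
-0.0425 0.004 [249.49538013 325.32869992]
-0.0425 0.017 [248.80789995 341.56319866]
[[166 149]
 [268 157]
 [262 236]
 [157 228]] [[0.70555222 0.43013556 0.003     ]
 [0.67007677 0.09996359 0.003     ]
 [0.41692738 0.12445017 0.003     ]
 [0.45009841 0.45859322 0.003     ]] [0.5606637  0.27828564 0.003     ]
```

View pics/g1.png

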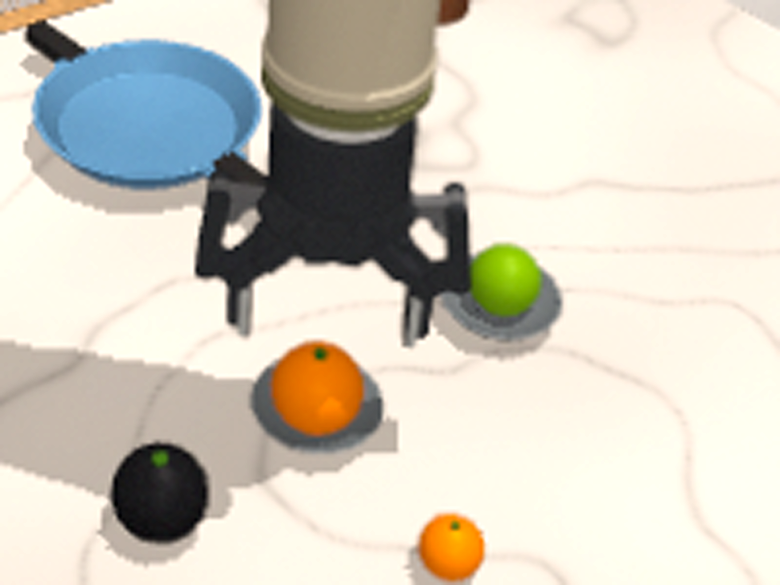

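The side crop shows the open fingers, tips at (243,333) and (410,342), straddling above the clementine at (318,390) with the bowl below. The tips are about 10 mm ahead of the TCP when open, so I lower the TCP to about 0.030.

Request:
{"api": "step_arm", "payload": {"series": [[[-0.0015,0,-0.017,0,0,0],[0,0,-0.017,0,0,0],[0,0,-0.012,0,0,0],[0,0,-0.005,0,0,0],[0,0,0,0,0,0],[0,0,0,0,0,0]]]}}

```text
time: 4.2
eef_pos: [0.4091, -0.3493, 0.0297]
tcp_rot: [[0.646, 0.763, 0.001], [0.763, -0.646, -0.0], [0.0, 0.001, -1.0]]
contact_force: [0.6, 0.5, -0.3]
width: 0.998
gripper_force: 0.0
```

Request:
{"api": "step_arm", "payload": {"series": [[[0,0,0,0,0,0],[0,0,0,0,0,0],[0,0,0,0,0,0],[0,0,0,0,0,0],[0,0,0,0,0,0],[0,0,0,0,0,0]]], "grip": 0.04, "newtons": 25}}

```text
time: 4.95
eef_pos: [0.4096, -0.3496, 0.0303]
tcp_rot: [[0.646, 0.764, 0.002], [0.764, -0.646, -0.001], [0.0, 0.002, -1.0]]
contact_force: [-0.3, 0.5, 5.8]
width: 0.612
gripper_force: 25.1
```

Request:
{"api": "step_arm", "payload": {"series": [[[0,0,0.005,0,0,0],[0,0,0.015,0,0,0],[0,0,0.03,0,0,0],[0,0,0.03,0,0,0],[0,0,0.02,0,0,0],[0,0,0,0,0,0]]]}}

```text
time: 5.7
eef_pos: [0.4097, -0.3498, 0.1314]
tcp_rot: [[0.646, 0.763, 0.003], [0.763, -0.646, -0.002], [0.001, 0.004, -1.0]]
contact_force: [0.3, -0.3, -1.6]
width: 0.621
gripper_force: 26.5
```

Run:
```python
from workcell import env, viewer
import cv2, pickle
from h import *
s=viewer.read_camera("side");t=viewer.read_camera("top");pickle.dump(dict(top=t,side=s),open("c2.pkl","wb"))
c=cv2.resize(np.ascontiguousarray(s["pixels"][215:365,250:450]),None,fx=3.9,fy=3.9,interpolation=cv2.INTER_CUBIC)
cv2.imwrite("pics/g2.png",np.clip(c[:,:,::-1]*1.5,0,255).astype(np.uint8))
S=env.sense();print(S["eef_pos"],S["gripper_force"],S["width"],S["contact_force"])
# dish in top again
B=((95,100,30),(118,255,255))
m=seg(t,*B,(285,175,365,250));(cc,ax,an)=cv2.fitEllipse(max(cv2.findContours(m,0,1)[0],key=len));print(cc,ax,onz(t,[cc],.030))
# matching ball
m=seg(s,(3,150,60),(17,255,255),(290,235,370,330));p,n=cen(m);print(p,n);o,d=ray(s,[p]);d=d[0];k=(S["eef_pos"]-o)@d/(d@d);print("ball near",o+k*d)
```

```text
[ 0.40882504 -0.34878758  0.12923511] 26.468009054660797 0.6101186707940123 [ 0.24318535  1.01196035 -1.8042118 ]
(322.33416748046875, 212.221923828125) (49.70470428466797, 51.834835052490234) [[ 0.48518238 -0.066494    0.03      ]]
[334.63655462 281.32352941] 476
ball near [ 0.41157675 -0.34880238  0.13130633]
```

View pics/g2.png

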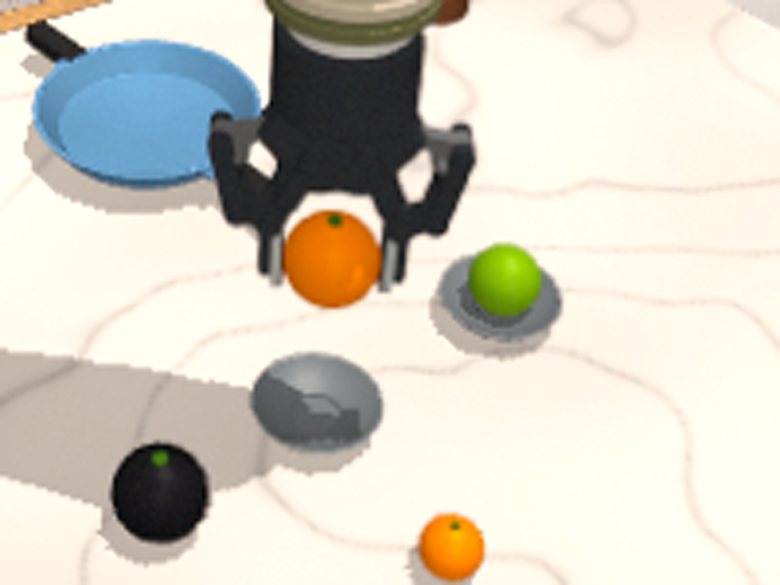

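The crop shows the clementine held between the pads at (332,258), clear of the empty bowl at (317,400), with the lime untouched. Now I carry it to the dish centre.

Request:
{"api": "step_arm", "payload": {"series": [[[0.0055,0.02,0,0,0,5],[0.0095,0.036,0,0,0,5.2],[0.0095,0.036,0,0,0,5.2],[0.0095,0.036,0,0,0,5.2],[0.0095,0.036,0,0,0,5.2],[0.0095,0.036,0,0,0,5.2],[0.0095,0.036,0,0,0,5],[0.0085,0.031,0,0,0,5],[0.005,0.016,0,0,0,5],[0,0,-0.02,0,0,0],[0,0,-0.03,0,0,0],[0,0,-0.02,0,0,0],[0,0,0,0,0,0],[0,0,0,0,0,0]]]}}

```text
time: 7.55
eef_pos: [0.4852, -0.0658, 0.0598]
tcp_rot: [[-0.102, 0.995, 0.0], [0.995, 0.102, -0.0], [-0.0, 0.0, -1.0]]
contact_force: [-0.0, -0.2, 0.1]
width: 0.614
gripper_force: 26.5
```

Run:
```python
from workcell import env, viewer
from h import *
s=viewer.read_camera("side");S=env.sense();print(S["eef_pos"],S["tcp_rot"][:,1],S["width"],S["contact_force"])
m=seg(s,(3,150,60),(17,255,255),(240,180,340,270));p,n=cen(m);print(p,n);o,d=ray(s,[p]);d=d[0];k=(S["eef_pos"]-o)@d/(d@d);print("ball near",o+k*d)
```

```text
[ 0.48552393 -0.0658871   0.06010417] [0.99482922 0.10155549 0.00113951] 0.6144217633217156 [ 0.21730419 -0.41454247 -0.31880432]
[289.12962963 233.19444444] 216
ball near [ 0.48943764 -0.06807757  0.06070783]
```

Request:
{"api": "step_arm", "payload": {"series": [[[0,-0.0005,-0.014,0,0,0],[0,0,-0.009,0,0,0],[0,0,-0.003,0,0,0],[0,0,-0.001,0,0,0],[0,0,-0.001,0,0,0],[0,0,0,0,0,0]]]}}

```text
time: 8.35
eef_pos: [0.485, -0.0665, 0.0314]
tcp_rot: [[-0.101, 0.995, 0.0], [0.995, 0.101, 0.0], [0.0, 0.0, -1.0]]
contact_force: [0.4, 0.2, -1.1]
width: 0.616
gripper_force: 26.5
```

Request:
{"api": "step_arm", "payload": {"series": [[[0,0,-0.001,0,0,0],[0,0,-0.001,0,0,0],[0,0,0,0,0,0]]]}}

```text
time: 8.72
eef_pos: [0.4852, -0.0667, 0.0301]
tcp_rot: [[-0.1, 0.995, 0.001], [0.995, 0.1, 0.0], [0.0, 0.001, -1.0]]
contact_force: [-3.0, 0.6, 11.0]
width: 0.616
gripper_force: 27.3
```

Ball touches down, so I open slightly and back off.

Request:
{"api": "step_arm", "payload": {"series": [[[0,0,0.001,0,0,0],[0,0,0,0,0,0],[0,0,0,0,0,0]]]}}

```text
time: 9.1
eef_pos: [0.4851, -0.0665, 0.0304]
tcp_rot: [[-0.101, 0.995, 0.0], [0.995, 0.101, 0.0], [-0.0, 0.0, -1.0]]
contact_force: [0.2, 0.1, 1.5]
width: 0.617
gripper_force: 26.6
```

Request:
{"api": "step_arm", "payload": {"series": [[[0,0,0,0,0,0],[0,0,0,0,0,0],[0,0,0,0,0,0],[0,0,0.01,0,0,0],[0,0,0.03,0,0,0],[0,0,0.04,0,0,0],[0,0,0.04,0,0,0],[0,0.05,0,0,0,0],[0,0.05,0,0,0,0],[0,0.05,0,0,0,0],[0,0.04,0,0,0,0],[0,0.04,0,0,0,0],[0,0,0,0,0,0]]], "grip": 0.07}}

```text
time: 10.72
eef_pos: [0.4843, 0.1673, 0.1507]
tcp_rot: [[-0.107, 0.994, 0.0], [0.994, 0.107, 0.001], [0.001, 0.0, -1.0]]
contact_force: [0.1, -0.2, -0.8]
width: 0.822
gripper_force: 0.0
```

Run:
```python
from workcell import env, viewer
from h import *
import pickle
t=viewer.read_camera("top");s=viewer.read_camera("side");pickle.dump(dict(top=t,side=s),open("c3.pkl","wb"));S=env.sense();print(S["eef_pos"],S["tcp_rot"][:,1])
O=((3,150,60),(17,255,255))
for c,b in((t,(300,190,345,235)),(s,(260,220,320,265))):
    m=seg(c,*O,b);p,n=cen(m);print("ball",p,n,onz(c,[p],.032))
m=seg(t,(95,100,30),(118,255,255),(285,175,365,250));(cc,ax,an)=cv2.fitEllipse(max(cv2.findContours(m,0,1)[0],key=len));print(cc,ax,onz(t,[cc],.030))
for box in((274,205,298,225),(348,200,370,218)):
    m=seg(t,(0,0,0),(180,255,45),box);p,n=cen(m);print("handle",p,n,onz(t,[p],.034))
c=cv2.resize(np.ascontiguousarray(s["pixels"][150:300,200:400]),None,fx=3.9,fy=3.9,interpolation=cv2.INTER_CUBIC)
cv2.imwrite("pics/g3.png",np.clip(c[:,:,::-1]*1.5,0,255).astype(np.uint8))
```

```text
[0.48491947 0.16329996 0.15067023] [9.94861936e-01 1.01240723e-01 2.10681886e-04]
ball [322.47282609 211.97282609] 184 [[ 0.48577809 -0.06679111  0.032     ]]
ball [287.45491803 241.77868852] 244 [[ 0.48421094 -0.06694357  0.032     ]]
(322.3365173339844, 212.24166870117188) (49.75709533691406, 51.80551528930664) [[ 0.48512035 -0.06649927  0.03      ]]
handle [287.49411765 216.52941176] 85 [[0.47414175 0.04265127 0.034     ]]
handle [357.0625 208.0375] 80 [[ 0.49515798 -0.17513751  0.034     ]]
```

View pics/g3.png

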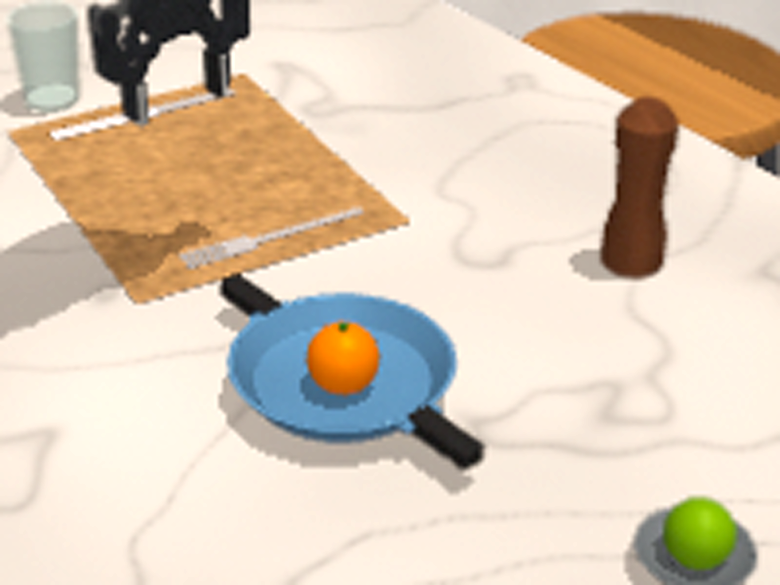

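The crop shows the clementine resting in the middle of the dish at (342,358), with handle_a near the mat at (250,295). The gripper is clear. Next I go to handle_a.

Request:
{"api": "step_arm", "payload": {"series": [[[-0.003,-0.03,0,0,0,0],[-0.004,-0.045,-0.01,0,0,0],[-0.004,-0.045,-0.03,0,0,0],[0,0,-0.03,0,0,0],[0,0,-0.03,0,0,0],[0,0,0,0,0,0],[0,0,0,0,0,0]]], "grip": 0.06}}

```text
time: 11.7
eef_pos: [0.4745, 0.0428, 0.0514]
tcp_rot: [[-0.099, 0.995, 0.001], [0.995, 0.099, 0.0], [-0.0, 0.001, -1.0]]
contact_force: [-0.1, -0.6, -0.8]
width: 0.701
gripper_force: 0.0
```

Request:
{"api": "step_arm", "payload": {"series": [[[0,0,-0.014,0,0,0],[0,0,-0.009,0,0,0],[0,0,-0.004,0,0,0],[0,0,0,0,0,0],[0,0,0,0,0,0]]]}}

```text
time: 12.32
eef_pos: [0.4741, 0.0435, 0.0234]
tcp_rot: [[-0.101, 0.995, 0.0], [0.995, 0.101, 0.0], [0.0, 0.0, -1.0]]
contact_force: [0.9, -0.5, 0.3]
width: 0.705
gripper_force: 0.0
```

Request:
{"api": "step_arm", "payload": {"series": [[[0,0,0,0,0,0],[0,0,0,0,0,0],[0,0,0,0,0,0],[0,0,0,0,0,0],[0,0,0,0,0,0],[0,0,0,0,0,0]]], "grip": 0.015, "newtons": 20}}

```text
time: 13.08
eef_pos: [0.474, 0.0435, 0.0234]
tcp_rot: [[-0.101, 0.995, 0.0], [0.995, 0.101, 0.0], [0.0, 0.0, -1.0]]
contact_force: [-0.9, -0.3, 3.2]
width: 0.23
gripper_force: 25.6
```

Request:
{"api": "step_arm", "payload": {"series": [[[0,0,0,0,0,0],[0,0,0,0,0,0],[0,0,0,0,0,0],[0,0,0,0,0,0]]], "grip": 0.0, "newtons": 110}}

```text
time: 13.58
eef_pos: [0.474, 0.0436, 0.0234]
tcp_rot: [[-0.101, 0.995, 0.0], [0.995, 0.101, 0.0], [0.0, 0.0, -1.0]]
contact_force: [-1.3, 0.5, 4.9]
width: 0.216
gripper_force: 107.3
```

Request:
{"api": "step_arm", "payload": {"series": [[[0,0,0.002,0,0,0],[0,0,0.004,0,0,0],[0,0,0.008,0,0,0],[0,0,0.012,0,0,0],[0,0,0.012,0,0,0],[0,0,0.012,0,0,0],[0,0,0,0,0,0],[0,0,0,0,0,0]]]}}

```text
time: 14.58
eef_pos: [0.4737, 0.0435, 0.0732]
tcp_rot: [[-0.101, 0.995, -0.0], [0.995, 0.101, 0.0], [0.0, -0.0, -1.0]]
contact_force: [0.3, -0.1, -4.0]
width: 0.211
gripper_force: 107.5
```

```bash
cat > m.py <<'E'
from workcell import env, viewer
from h import *
import sys,pickle
t=viewer.read_camera("top");s=viewer.read_camera("side");pickle.dump(dict(top=t,side=s),open("cl.pkl","wb"));S=env.sense()
print(S["time"],S["eef_pos"],S["tcp_rot"].round(4),S["contact_force"],S["moment"],S["width"],S["gripper_force"])
P=[]
for c in(t,s):
    h=seg(c,(3,150,60),(17,255,255),(0,0,560,420),False)
    b=seg(c,(95,100,30),(118,255,255),(130,80,400,330));ct=cv2.convexHull(max(cv2.findContours(b,0,1)[0],key=len));e=cv2.fitEllipse(ct)
    x,y,w,hh=cv2.boundingRect(ct);o=seg(c,(3,150,60),(17,255,255),(x,max(0,y-20),x+w,y+hh));p,n=cen(o)
    P.append((e[0],p));print("rim ell",e,"ball",p,n)
print("rim ctr tri",tri([t,s],[P[0][0],P[1][0]]),"ball tri",tri([t,s],[P[0][1],P[1][1]]))
E
python3 m.py
```

```text
14.675 [0.47350441 0.04344051 0.07283085] [[-1.007e-01  9.949e-01 -9.000e-04]
 [ 9.949e-01  1.007e-01 -1.000e-04]
 [-0.000e+00 -9.000e-04 -1.000e+00]] [-1.06912684 -0.57148883 -3.37242212] [ 0.3309268   0.01599968 -0.01352078] 0.21371692132654152 107.53480911254883
rim ell ((324.78228759765625, 211.12161254882812), (51.810218811035156, 52.85264587402344), 63.02859115600586) ball [324.11557789 210.51758794] 199
rim ell ((287.2984313964844, 229.88319396972656), (36.97898483276367, 59.43123245239258), 93.17235565185547) ball [287.38372093 228.32945736] 258
rim ctr tri [ 0.48342694 -0.06977872  0.07577195] ball tri [ 0.48512034 -0.06759463  0.07911368]
```

Run:
```python
import pickle
from h import *
for f,zb in(("c3.pkl",0),("cl.pkl",1)):
    d=pickle.load(open(f,"rb"));t,s=d["top"],d["side"];P=[]
    for c,bx in((t,(335,190,380,225)),(s,(300,225,335,275))):
        # black handle b: dark, low value
        m=seg(c,(0,0,0),(180,255,45),bx);p,n=cen(m);r=cv2.minAreaRect(max(cv2.findContours(m,0,1)[0],key=len));P.append(p);print(p,n,r)
    q=tri([t,s],P);O=((3,150,60),(17,255,255))
    b=tri([t,s],[cen(seg(t,*O,(300,190,345,235)))[0],cen(seg(s,*O,(260,205,320,265)))[0]])
    r=[]
    for c,bx in((t,(285,175,370,250)),(s,(250,200,330,280))):
        r.append(cv2.fitEllipse(cv2.convexHull(max(cv2.findContours(seg(c,(95,100,30),(118,255,255),bx),0,1)[0],key=len)))[0])
    print(f,"hb",q,"ball",b,"rim",tri([t,s],r))
```

```text
[357.0625 208.0375] 80 ((357.07696533203125, 208.11541748046875), (4.713319778442383, 16.496618270874023), 82.87498474121094)
[313.8115942  261.65942029] 138 ((313.4765319824219, 261.5335693359375), (20.235031127929688, 7.3730878829956055), 34.99201965332031)
c3.pkl hb [ 0.49535342 -0.17586789  0.02737513] ball [ 0.48526968 -0.06652058  0.03140302] rim [ 0.485141   -0.06691746  0.02505145]
[359.11904762 206.44047619] 84 ((359.5, 206.5), (5.0, 17.0), 90.0)
[314.21917808 247.85616438] 146 ((313.9230651855469, 247.6153564453125), (21.0786075592041, 7.765803337097168), 33.6900634765625)
cl.pkl hb [ 0.49560573 -0.17525217  0.07373593] ball [ 0.48512034 -0.06759463  0.07911368] rim [ 0.48342694 -0.06977872  0.07577195]
```

Request:
{"api": "step_arm", "payload": {"series": [[[0,0,0.002,0,0,0],[0,0,0.006,0,0,0],[0,0,0.01,0,0,0],[0,0,0.012,0,0,0],[0,0,0.01,0,0,0],[0,0,0.008,0,0,0],[0,0,0.005,0,0,0],[0,0,0,0,0,0]]]}}

```text
time: 15.68
eef_pos: [0.4741, 0.0436, 0.1266]
tcp_rot: [[-0.101, 0.995, 0.0], [0.995, 0.101, 0.0], [0.0, 0.001, -1.0]]
contact_force: [-0.3, -1.4, -3.3]
width: 0.216
gripper_force: 107.5
```

Request:
{"api": "step_arm", "payload": {"series": [[[-0.0002,0.0019,0,0,0,0.6],[-0.0003,0.0038,0,0,0,1.2],[-0.0005,0.0057,0,0,0,1.8],[-0.0007,0.0076,0,0,0,2.4],[-0.0007,0.0076,0,0,0,2.4],[-0.0007,0.0076,0,0,0,2.4],[-0.0007,0.0076,0,0,0,2.4],[-0.0007,0.0076,0,0,0,2.4],[-0.0007,0.0076,0,0,0,2.4],[-0.0007,0.0076,0,0,0,2.4],[-0.0007,0.0076,0,0,0,2.4],[-0.0007,0.0076,0,0,0,2.4],[-0.0007,0.0076,0,0,0,2.4],[-0.0007,0.0076,0,0,0,2.4],[-0.0007,0.0076,0,0,0,2.4],[-0.0007,0.0076,0,0,0,2.4],[-0.0007,0.0076,0,0,0,2.4],[-0.0007,0.0076,0,0,0,2.4],[-0.0007,0.0076,0,0,0,2.4],[-0.0007,0.0076,0,0,0,2.4]]]}}

```text
time: 18.18
eef_pos: [0.4609, 0.1846, 0.1263]
tcp_rot: [[-0.77, 0.638, -0.0], [0.638, 0.77, 0.0], [0.0, -0.0, -1.0]]
contact_force: [0.4, -0.2, -2.4]
width: 0.214
gripper_force: 107.6
```

Request:
{"api": "step_arm", "payload": {"series": [[[-0.0007,0.0076,0,0,0,2.4],[-0.0007,0.0076,0,0,0,2.4],[-0.0007,0.0076,0,0,0,2.4],[-0.0007,0.0076,0,0,0,2.4],[-0.0007,0.0076,0,0,0,2.4],[-0.0007,0.0076,0,0,0,2.4],[-0.0007,0.0076,0,0,0,2.4],[-0.0007,0.0076,0,0,0,2.4],[-0.0007,0.0076,0,0,0,2.4],[-0.0007,0.0076,0,0,0,2.4],[-0.0007,0.0076,0,0,0,2.4],[-0.0007,0.0076,0,0,0,2.4],[-0.0006,0.0063,0,0,0,2.0],[-0.0004,0.0047,0,0,0,1.5],[-0.0003,0.0032,0,0,0,1.0],[-0.0002,0.0016,0,0,0,0.5],[0,0,0,0,0,0],[0,0,0,0,0,0],[0,0,0,0,0,0],[0,0,0,0,0,0]]]}}

```text
time: 20.68
eef_pos: [0.4511, 0.291, 0.1263]
tcp_rot: [[-0.994, 0.105, -0.0], [0.105, 0.994, -0.0], [0.0, -0.0, -1.0]]
contact_force: [0.0, 0.5, -3.0]
width: 0.217
gripper_force: 107.6
```

```bash
python3 m.py
python3 - <<'E'
import pickle
from h import *
d=pickle.load(open("cl.pkl","rb"))
a=[cv2.resize(np.ascontiguousarray(d["top"]["pixels"][120:270,120:320]),(400,300),interpolation=2),cv2.resize(np.ascontiguousarray(d["side"]["pixels"][90:240,180:380]),(400,300),interpolation=2)]
cv2.imwrite("pics/f1.png",np.clip(np.hstack(a)[:,:,::-1]*1.5,0,255).astype(np.uint8))
E
```

```text
20.775 [0.4511139  0.29101894 0.12629754] [[-9.945e-01  1.050e-01 -1.000e-04]
 [ 1.050e-01  9.945e-01 -1.000e-04]
 [ 0.000e+00 -1.000e-04 -1.000e+00]] [ 0.94525246 -0.06033544 -3.24297228] [ 0.05116364  0.3644734  -0.07855632] 0.21618984733848082 107.60048747062683
rim ell ((207.3845977783203, 186.2709197998047), (53.174320220947266, 55.24351501464844), 5.864285945892334) ball [206.36320755 182.66037736] 212
rim ell ((248.0332489013672, 163.52029418945312), (23.103132247924805, 49.77656173706055), 85.654541015625) ball [250.8        160.33714286] 175
rim ctr tri [0.56076794 0.27867581 0.12519913] ball tri [0.57153005 0.27976525 0.13375387]
```

View pics/f1.png

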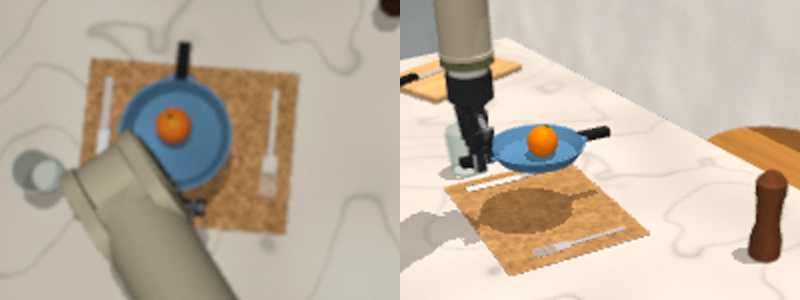

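The picture shows the dish held over the mat, its free handle at top (183,60) pointing to the guest. The clementine sits about 10 mm toward the free side, which hints at a slight sag. I measure the tilt through the free handle.

```bash
cat > t.py <<'E'
import pickle
from workcell import env
from h import *
S=env.sense();T=S["eef_pos"];y=S["tcp_rot"][:,1];f=np.array([y[1],-y[0],0]) # free direction
d=pickle.load(open("cl.pkl","rb"));t,s=d["top"],d["side"];P=[]
for c,bx in((t,(200,138,222,162)),(s,(270,148,290,165))):
    m=seg(c,(0,0,0),(180,255,52),bx);P.append(cen(m));r=cv2.minAreaRect(max(cv2.findContours(m,0,1)[0],key=len));print(P[-1],r)
q=tri([t,s],[p[0] for p in P]);print("hb",q,"yaw",np.degrees(np.arctan2(*(q-T)[1::-1])),"sag mm",1e3*(q[2]-(T[2]-.0234+.0274)), "dist",np.linalg.norm((q-T)[:2]))
def proj(c,X):
    X=c["R"]@X+c["t"];u=X[:2]/X[2];u=u*(1+c["k1"]*(u@u));return np.r_[u[0]*c["fx"]+c["cx"],u[1]*c["fy"]+c["cy"]]
# side view: handle-b & ball prediction for sag angles (about TCP)
for a in(0,.5,1,1.5,2):
    th=np.radians(a);X=T+.2195*(f*np.cos(th)-np.array([0,0,1])*np.sin(th))+[0,0,.004];print(a,proj(s,X),proj(t,X))
E
python3 t.py
```

```text
(array([210.92708333, 150.67708333]), 96) ((210.87586975097656, 150.4896697998047), (5.314911365509033, 17.439552307128906), 4.763641834259033)
(array([277.734375, 156.109375]), 64) ((277.2059326171875, 156.32354736328125), (5.093247413635254, 13.824529647827148), 75.96376037597656)
hb [0.67060611 0.26505655 0.12829481] yaw -6.745821950958286 sag mm -2.002728782792118 dist 0.2210223417185565
0 [276.34929115 155.50442883] [210.22714741 150.27251029]
0.5 [276.35943272 155.99721555] [210.31905864 150.41048289]
1 [276.3654105  156.49025257] [210.41018019 150.55358623]
1.5 [276.36723292 156.98350853] [210.50050868 150.70179076]
2 [276.36490858 157.47695223] [210.59004077 150.85506674]
```

Request:
{"api": "step_arm", "payload": {"series": [[[0,0,0,-0.03,-0.25,0],[0,0,0,-0.03,-0.25,0],[0,0,0,-0.02,-0.2,0],[0,0,0,0,0,0],[0,0,0,0,0,0],[0,0,0,0,0,0],[0,0,0,0,0,0],[0,0,0,0,0,0],[0,0,0,0,0,0],[0,0,0,0,0,0],[0,0,0,0,0,0],[0,0,0,0,0,0]]]}}

```text
time: 22.28
eef_pos: [0.4511, 0.2911, 0.1263]
tcp_rot: [[-0.994, 0.105, 0.012], [0.105, 0.994, -0.001], [-0.012, -0.0, -1.0]]
contact_force: [0.4, -0.0, -2.7]
width: 0.211
gripper_force: 107.6
```

```bash
python3 m.py; python3 t.py|head -3
```

```text
22.375 [0.45107425 0.29105464 0.12626864] [[-9.944e-01  1.049e-01  1.210e-02]
 [ 1.049e-01  9.945e-01 -1.500e-03]
 [-1.220e-02 -2.000e-04 -9.999e-01]] [ 0.39758255  0.01048423 -1.83502111] [ 0.00607086  0.39208212 -0.03011085] 0.21193692524551297 107.5966465473175
rim ell ((207.05735778808594, 186.24037170410156), (53.614845275878906, 55.9434928894043), 6.89728307723999) ball [206.25471698 182.60377358] 212
rim ell ((247.7620849609375, 163.31146240234375), (23.403820037841797, 49.836360931396484), 84.64786529541016) ball [250.75706215 159.93785311] 177
rim ctr tri [0.56058243 0.27967957 0.12570356] ball tri [0.57149164 0.27985312 0.13524807]
(array([210.82828283, 150.35353535]), 99) ((211.05201721191406, 150.16184997558594), (5.930230140686035, 18.3989200592041), 8.746162414550781)
(array([277.49230769, 155.52307692]), 65) ((277.1470947265625, 155.58824157714844), (5.093247413635254, 14.067066192626953), 75.96376037597656)
hb [0.67054265 0.26532086 0.13059615] yaw -6.687682589718721 sag mm 0.32750484933138924 dist 0.22097195920981305
```

The free handle now measures within 0.3 mm of level. The dish centre is over the mat's middle, the underside is about 10 cm above the mat, and the clementine is steady in the well. I hand the job in.

```bash
python3 -c "
from workcell import env
print(env.job_done())"
```

```text
the job is handed in; nothing more can be done
None
```

The job is handed in at about 22 s of the 58 s allowed: by my measurements the dish is held by its robot-side handle, level, square to the mat within about 1° and 10 cm above its middle, with the clementine in the flat well but about 10 mm off centre toward the guest's side.

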